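# Pack the service tray flush and sweep it

## Robot

A 6-joint arm with a two-finger parallel gripper is mounted at the origin on a cart in front of the work surface, level with it; the furniture and walls round the work are solid. World frame = base frame: x ahead of the robot, y to its left, z up, the work surface at z = 0. Lengths are in m, angles in rad, forces in N, time in s.
With the tool pointing down it reaches from about 0.325 to 0.875 m from the base axis. Payload 4.4 kg.
Tool frame: the origin (TCP) lies midway between the tips of the shut fingers; the grasp point (between the pads) lies robot.tcp_to_grasp behind it (robot.tcp_to_grasp is the distance from the TCP to the grasp point, in m); z points along the fingers, y is the line along which they close (so a half turn about z gives the same grasp; the last joint's range is limited). The gripper opens to 85 mm and grips with 20 to 120 N. Pads are 22 mm wide; open, the fingers measure 114 mm over their backs; the gripper's body (76 mm by 85 mm) begins 54 mm behind the grasp point. The pads swing forward as they close: fully open they stand 13 mm farther back than shut.
Start: joints at [-1.433, 0.207, 1.542, -0, 1.393, -0.15], TCP at [0.163, -0.551, 0.231] pointing down, gripper open.
Joint ranges: [-2.73, 2.73], [-0.86, 2.22], [0.23, 2.46], [-1.11, 4.25], [0.08, 2.63], [-2.82, 2.82]. Speed limits (rad/s): [2.79, 2.79, 3.14, 3.14, 3.14, 3.14].

## Interface

Orientations are given as a unit quaternion [x, y, z, w].
In Python, from rig import robot, eyes gives the robot as it stands. The module is installed in compiled form; this text tells all that it offers.
- The arm moves only by the tool arm_command, never from a script. Its argument "plan" is a list of rows, each an object with "grip": the gripper's target within -1 to 1 (fully open at 1, half-way at 0, shut at -1); "linear": the shift along the world's x, y, z in m, a list of three; "spin": the turn about the world's z in degrees. In form: [{"grip": grip, "linear": [tx, ty, tz], "spin": spin}, ...]. A call has 1 to 5 rows; each row shifts and turns the commanded pose from where the row before left it; what a row does not reach is not made up. A row lasts 1/10 s, in which the tool goes at most 50 mm and 8.59 degrees, less where a joint would pass 70% of its speed; a pose out of reach is approached as far as the arm can. A call with a gripper value outside its range is refused whole. The fingers move at their own pace and stop on an object; the grip force is fixed at half the most. Time passes only in rows, so rows that do not move let the fingers close. It gives the time, the measured TCP pose, the force, the opening and the grip force at its end, in the units of the state.
- robot.read_state(): the state, without advancing time (a new reading comes with each control period).
- eyes.capture(name): name is "scene" or "top"; returns a dict with "frame" (420x560x3 uint8, red, green, blue), "z_map" (420x560 float32, m along the optical axis (not along the pixel's ray), 0 where there is no reading), "vfov" (degrees; the focal length in pixels is half the picture's height over the tangent of half this angle, whatever the lens; pixels are square), "cx", "cy" (the principal point, pixels), "R" (3x3) and "t" (3): a world point X has camera coordinates R X + t. Camera axes: x right, y down, z forward; pixel columns grow to the right and rows downward; lengths in m; the calibration is good to about 2 mm. A picture is of the moment at which its call begins.
- robot.hand_in(): hands the job in; it is judged then, once.
The state is a dict: "t": time; "joint_pos": joint angles; "joint_velocities": joint speeds; "joint_efforts": joint torques, N m; "tool_pos": TCP position; "tcp_rot": TCP orientation; "wrist_force": force on the tool from outside, world axes, zero at the start; "ft_torque": the same for the moment, N m; "opening": opening from 0.0 (shut) to 1.0 (fully open); "grip_force": force on a finger pad.
Only numpy, scipy, OpenCV 4.12 (cv2) and the standard library are available. Lean on these libraries where they do the work, as an engineer would, in place of code of your own. Each camera call takes 0.05 s, during which the arm holds its last target. There are 200 camera calls.

## Task

Finish packing the blue tray so that nothing stands above its rim: lay the wooden block flat and lengthwise in one of the two empty lanes and the ratchet, square drive up, in the other, choosing the lanes so that both stay below the rim. Set them down rather than dropping them and let go. Only then slide the red-handled bar across the whole tray to its far stop to prove that nothing catches, and leave the parts already in the tray and on the bench where they are.

Things in the scene. Friction and masses are not known exactly. Their poses are not given: they have to be found in the camera images.
- tray: Fixed blue open tray, 221 (x) x 300 (y) x 47 mm high; origin at the centre of its underside. Walls 6 mm, floor 5 mm thick. Along its y lie the parked sweep bar (+128 mm), the green box (+66), then two empty lanes centred at y = -20 and -88 mm, running along the tray's x. Each lane holds a liner; which is where varies.
- liner_raised: Fixed yellow trough liner in one lane, 205 (x) x 64 (y) mm; origin at the centre of its underside, axes as the tray's. Its floor is 16 mm above the origin, so 26 mm below the tray's rim. Lips along both long sides, 6 mm wide, 5 mm above its floor, leave 52 mm between them.
- liner_deep: Fixed white trough liner in the other lane, the same but its floor is only 6 mm above the origin, so 36 mm below the tray's rim.
- spacer_block: Loose wooden block, 35 (x) x 110 (y) x 22 (z) mm, 0.06 kg, origin at the centre of its underside, z out of its top. It starts on a fixed grey rest (90 x 150 mm) sloped 35 degrees, its y axis pointing up the slope, away from the robot, lower end against a 10 mm lip; 4 mm high rails stand 41 mm either side of the rest's middle.
- ratchet: Loose ratchet, 38 (x) x 186 (y) x 32 (z) mm, 0.28 kg, flat on the bench, square drive up; origin at mid length and width, at its underside. Black handle 26 mm wide, 24 mm high, from y = -9 to +93 mm; round head 38 mm wide at y = -75, its 12 mm drive rising to 32 mm. Balances near y = 0; grip the handle near y = +12. About 10 mm to spare at each end of a lane.
- sweep_bar (a joint): Position of the sweep bar, m: 0 parked at the tray's +y end, grows as it slides along the tray's -y, to its stop at 0.260. It stays where it is left; sliding it takes about 2 to 4 N. Its underside is 1 mm above the rim, so it catches on whatever stands proud.
- bar_handle (a point): Top centre of the red handle on the sweep bar, 94 mm above the bench. The handle is a block 44 mm (tray x) x 20 mm (tray y), 36 mm high, standing on the 20 mm wide, 10 mm thick aluminium bar that spans the tray along x.
- seal_box: Green flat box, 75 x 112 x 34 mm, already packed in the tray on its floor beside the parked bar, long side along the tray's x; origin at the centre of its underside. Leave it.
- tape_measure: Yellow tape measure, 37 x 84 x 66 mm, standing on the bench beyond the tray; bystander.
- tape_black: Roll of black tape, 68 mm across, 19 mm high, on the bench beyond the tray; bystander.
Things that resemble listed ones, but are neither listed nor needed, are in the scene too. Of the things that look like the spacer_block, the largest one is meant.

How it is judged:
By the outcome, as a careful person would: the job done as asked, in the order asked, and still so for the second after the job is handed in, with the robot touching nothing.
It also fails if it takes over 72 s, if anything falls off the work surface, if the arm or the gripper's body presses on something with over 40 N, if the wrist force passes 120 N, or if a joint passes its speed limit or range.

## Working session

There is one attempt and no reset: what is moved stays moved. The work goes in short steps, Python scripts to look and compute and a tool call to move; the robot and the scene stay as the last step left them, time stands still between calls to the robot, and variables do not carry over. Pictures are saved under pics/ and viewed, at most 12 in all, crops included, and the job is handed in when it is done.

Besides the shell and the picture viewer there is one more tool, called by a JSON object that holds its "method" and its "body", one argument or row to a line. arm_command: Moves the arm, as the interface text tells. Its arguments: {"type":"object","properties":{"plan":{"type":"array","items":{"type":"object","properties":{"grip":{"type":"number"},"linear":{"type":"array","items":{"type":"number"}},"spin":{"type":"number"}}}}},"required":["plan"]}

```bash
mkdir -p pics; cat > h.py <<'E'
import numpy as np, cv2
from rig import robot, eyes
def cap(n):
    c=eyes.capture(n); c['f']=210/np.tan(np.radians(c['vfov'])/2); return c
def world(c):
    v,u=np.mgrid[:420,:560]; z=c['z_map']
    P=np.stack([(u-c['cx'])/c['f']*z,(v-c['cy'])/c['f']*z,z],-1)
    W=(P-c['t'])@c['R']; W[z==0]=np.nan; return W
def save(c,n,box=None,s=1):
    im=c['frame'][:,:,::-1]
    if box: im=im[box[1]:box[3],box[0]:box[2]]
    cv2.imwrite('pics/'+n,cv2.resize(im,None,fx=s,fy=s,interpolation=cv2.INTER_CUBIC))
E
python3 - <<'E'
from h import *
import pickle
a={}
for n in('top','scene'):
    c=cap(n);a[n]=c;save(c,n+'0.png',None,1.42)
    print(n,c['R'],c['t'],c['f'])
pickle.dump(a,open('a.pkl','wb'))
s=robot.read_state();print(s, robot.tcp_to_grasp)
E
```

```text
top [[-0.0056274  -0.99991586 -0.01168752]
 [-0.98934389  0.0072676  -0.14541611]
 [ 0.14548882  0.01074467 -0.98930155]] [-0.07541016  0.59163927  1.59636605] 512.3424176874942
scene [[ 0.91342977 -0.40692502  0.00762077]
 [-0.23662565 -0.54620496 -0.80353497]
 [ 0.33114099  0.73216949 -0.59520877]] [-0.54710575  0.15592461  1.16472633] 402.2553186474548
{'t': 0.1, 'joint_pos': array([-1.43351138e+00,  2.07368409e-01,  1.54283959e+00,  1.67407712e-05,
        1.39352152e+00, -1.50490409e-01]), 'joint_velocities': array([ 0.00172613, -0.00270535, -0.00338848,  0.00246963, -0.00215779,
        0.00089416]), 'joint_efforts': array([-4.43814979e-04, -3.84088254e+01, -2.92550343e+01, -1.50624219e-04,
        4.86149424e-03,  1.73078234e-05]), 'tool_pos': array([ 0.16309869, -0.55065148,  0.23020929]), 'tcp_rot': array([ 9.89665664e-01,  1.43390141e-01,  1.52919339e-05, -1.06835049e-03]), 'wrist_force': array([-0.29300179,  0.68212086,  0.01190806]), 'ft_torque': array([-0.04876328, -0.00292674, -0.00141912]), 'grip_force': 0.0, 'opening': 1.000046545748924} 0.0187
```

View pics/top0.png

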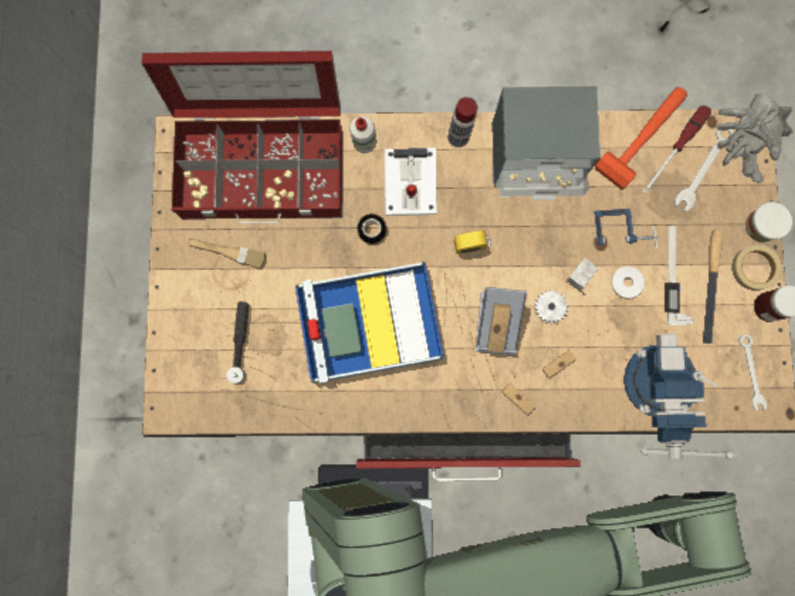

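View pics/scene0.png

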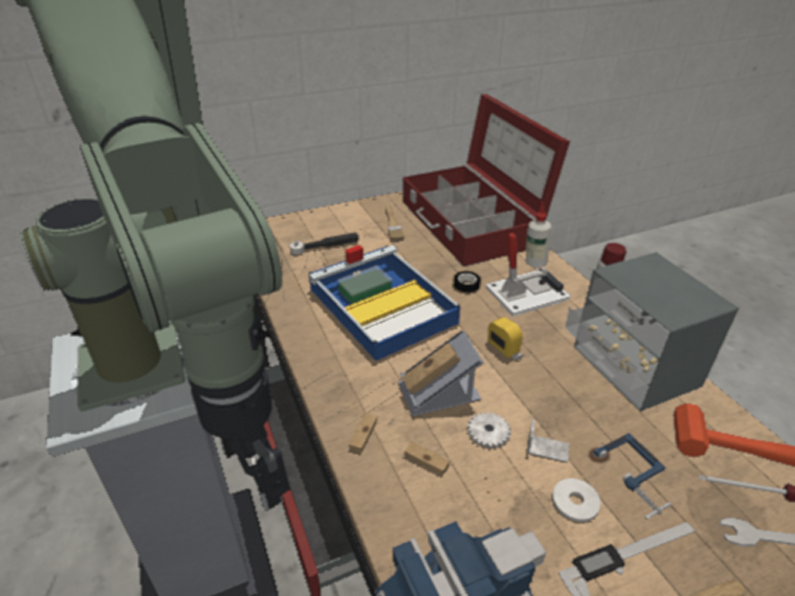

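The top view, in 795 px coordinates, shows:
- **Tray:** around (370,322). The bar and red handle are at its left (313,328), the green box at (342,330), yellow (raised) liner at (378,320) and white (deep) liner at (407,316).
- **Ratchet:** handle (242,322), head (235,375).
- **Possible blocks:** on the grey rest (500,325), loose on the bench (559,362), and loose on the bench (518,399). The one on the rest fits the description and is also the largest, which I'll check in a crop.

The block (22 mm) goes in yellow (26 mm of room) and the ratchet (32 mm) in white (36 mm).

```bash
python3 - <<'E'
from h import *
import pickle
a=pickle.load(open('a.pkl','rb'));c=a['top'];W=world(c)
hsv=cv2.cvtColor(c['frame'],cv2.COLOR_RGB2HSV);H,S,V=[hsv[...,i].astype(int) for i in range(3)]
v,u=np.mgrid[:420,:560]
def box(b): return (u>=b[0])&(u<b[2])&(v>=b[1])&(v<b[3])
def rect(m,n):
    p=W[m];p=p[~np.isnan(p[:,0])]
    r=cv2.minAreaRect((p[:,:2]*1000).astype(np.float32));print(n,len(p),'rect',np.round(r[0],1),np.round(r[1],1),round(r[2],1),'z',np.round(np.percentile(p[:,2],[5,50,95])*1000,1));return p
tb=box((200,175,320,280))
rect(tb&(H>100)&(H<125)&(S>120)&(W[...,2]>.042),'rim')
rect(tb&(H>20)&(H<35)&(S>120),'yellow')
rect(tb&(S<40)&(V>170)&(u>268)&(u<306)&(W[...,2]<.03),'white')
rect(tb&((H<8)|(H>172))&(S>150),'handle')
rect(tb&(H>40)&(H<95)&(S>40)&(W[...,2]<.046),'green')
rb=box((150,205,190,275))
p=rect(rb&(W[...,2]>.012),'ratchet')
rect(rb&(W[...,2]>.012)&(V<90),'rhandle')
rect(rb&(W[...,2]>.012)&(V>=120),'rhead')
wb=box((335,200,372,255))&(H<25)&(S>70)&(W[...,2]>.015)
p=rect(wb,'block'); 
A=np.c_[p[:,:2],np.ones(len(p))];k=np.linalg.lstsq(A,p[:,2],rcond=None)[0];print('plane',k,np.degrees(np.arctan(np.hypot(*k[:2]))),np.degrees(np.arctan2(k[1],k[0])), np.std(A@k-p[:,2]))
q=np.array(p);n=np.array([-k[0],-k[1],1]);n/=np.linalg.norm(n)
g=np.array([k[0],k[1],0]);g/=np.linalg.norm(g);up=np.cross(n,np.cross(g,n));up/=np.linalg.norm(up);lat=np.cross(up,n)
m=q.mean(0);ab=np.c_[(q-m)@lat,(q-m)@up]
r=cv2.minAreaRect((ab*1000).astype(np.float32));print('in plane',r,'centre',m+lat*r[0][0]/1e3+up*r[0][1]/1e3,'up',up,'lat',lat)
for b in((375,240,412,270),(345,265,385,295)): rect(box(b)&(W[...,2]>.008),'decoy')
save(c,'crop1.png',(325,190,425,300),5)
save(c,'crop2.png',(150,175,320,280),4.5)
E
```

```text
rim 172 rect [542.  -21.6] [205.  297.1] 10.2 z [42.5 47.7 53.5]
yellow 1228 rect [545.6 -41.3] [205.   64.5] 10.7 z [14.7 21.8 28.9]
white 1225 rect [ 566.3 -107.5] [224.7  74.9] 7.0 z [ 4.3 11.7 19.5]
handle 91 rect [519.3 101.4] [40.9 29.9] 9.9 z [ 85.4  93.5 100.5]
green 631 rect [523.6  39.5] [110.6  70.5] 10.6 z [33.4 39.7 44.6]
ratchet 434 rect [498.  262.2] [ 56.5 185.1] 82.4 z [13.9 21.6 28.8]
rhandle 287 rect [517.3 272.5] [ 24.7 143.5] 85.5 z [14.4 22.  29.2]
rhead 124 rect [498.  262.4] [ 56.4 185.1] 82.1 z [13.8 20.  27.3]
block 386 rect [ 522.  -309.1] [ 35.8 100.7] 83.8 z [ 44.   74.4 100.5]
plane [ 0.62676838 -0.11330206 -0.28764123] 32.49415971556917 -10.246802140324856 0.005324130396961124
in plane ((0.9190425872802734, -3.039825439453125), (35.81534194946289, 114.9814453125), 3.4184911251068115) centre [ 0.51925359 -0.30876254  0.07279393] up [ 0.82999377 -0.15003948  0.53721364] lat [-0.17788862 -0.98405063  0.        ]
decoy 187 rect [ 451.2 -441.8] [ 79.2 114.2] 7.7 z [ 9.  14.9 21.7]
decoy 211 rect [ 369.8 -353.5] [ 88.3 117.8] 3.6 z [ 8.7 14.4 20.3]
```

View pics/crop1.png

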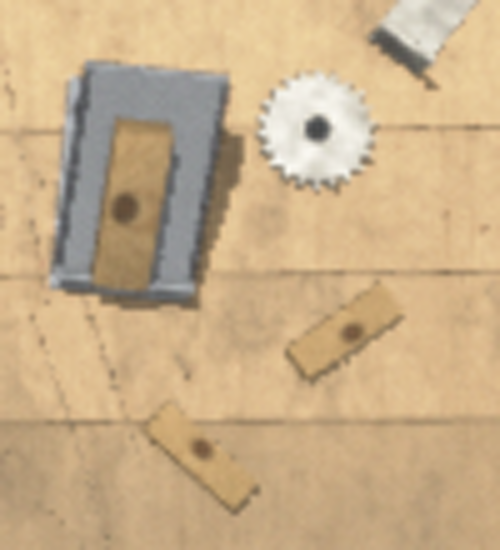

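View pics/crop2.png

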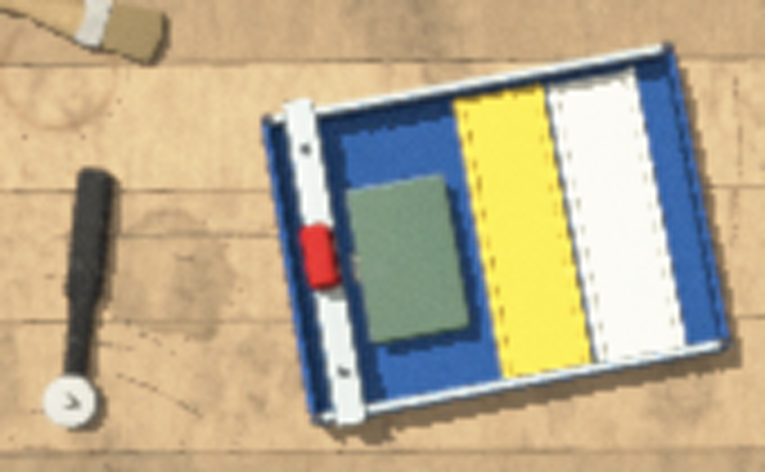

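The crop shows the block on the rest at about 36 x 115 mm in plane, so it is clearly larger than the two loose bits. I'll refine everything by intersecting pixel rays with planes at known heights, which keeps the depth noise out.

```bash
cat >> h.py <<'E'
v,u=np.mgrid[:420,:560]
def box(b): return (u>=b[0])&(u<b[2])&(v>=b[1])&(v<b[3])
def onplane(c,m,n,d):  # world points where pixel rays of mask meet n.X=d
    D=np.stack([(u[m]-c['cx'])/c['f'],(v[m]-c['cy'])/c['f'],np.ones(m.sum())],-1)@c['R']
    o=-c['R'].T@c['t']; return o+D*((d-o@n)/(D@n))[:,None]
def hsvof(c):
    h=cv2.cvtColor(c['frame'],cv2.COLOR_RGB2HSV).astype(int); return h[...,0],h[...,1],h[...,2]
def rect(c,m,z,n):
    m=cv2.morphologyEx(m.astype(np.uint8),cv2.MORPH_OPEN,np.ones((2,2)))>0
    p=onplane(c,m,np.array([0,0,1.]),z);r=cv2.minAreaRect((p[:,:2]*1000).astype(np.float32))
    print(n,m.sum(),np.round(r[0],1),np.round(r[1],1),round(r[2],1));return r
def plane(c,m):  # 1/z linear in pixels -> world plane n.X=d
    m=m&(c['z_map']>0);a=(u[m]-c['cx'])/c['f'];b=(v[m]-c['cy'])/c['f']
    k=np.linalg.lstsq(np.c_[a,b,np.ones(len(a))],1/c['z_map'][m],rcond=None)[0]
    # k.(P)=1 in camera
    n=c['R'].T@k; d=1-k@c['t']; s=np.linalg.norm(n)*np.sign(n[2]); return n/s,d/s
E
python3 - <<'E'
from h import *
import pickle
a=pickle.load(open('a.pkl','rb'));c=a['top'];W=world(c);H,S,V=hsvof(c)
tb=box((200,175,320,280))
rect(c,tb&(H>20)&(H<35)&(S>120),.024,'yellow')
rect(c,tb&(S<40)&(V>190)&(u>270)&(u<304)&(v>190)&(v<256),.014,'white')
rect(c,tb&((H<8)|(H>172))&(S>150),.088,'redhandle')
rect(c,tb&(H>40)&(H<95)&(S>40)&(W[...,2]<.046),.039,'green')
rect(c,box((164,210,176,245))&(V<90),.02,'rhandle')
rect(c,box((156,256,174,272))&(S<60)&(V>130),.02,'rhead')
wb=box((343,213,361,250))&(H<25)&(S>70)
er=cv2.erode(wb.astype(np.uint8),np.ones((3,3)))>0
gr=box((337,205,370,248))&(S<45)&(V>90)&(V<190)
ge=cv2.erode(gr.astype(np.uint8),np.ones((3,3)))>0
for n,m in(('block',er),('rest',ge)):
    N,d=plane(c,m);print(n,m.sum(),N,d,'slope',np.degrees(np.arccos(N[2])),'head',np.degrees(np.arctan2(-N[1],-N[0])))
for hd in(-5,-8,-10):
    s=np.radians(35);h=np.radians(hd);up=np.array([np.cos(s)*np.cos(h),np.cos(s)*np.sin(h),np.sin(s)]);lat=np.array([np.sin(h),-np.cos(h),0]);N=np.cross(lat,up)
    d=np.nanmedian(W[er]@N);dr=np.nanmedian(W[ge]@N)
    for nm,m,dd in(('block',wb,d),('rest',gr,dr)):
        p=onplane(c,m,N,dd);q=np.c_[p@lat,p@up];r=cv2.minAreaRect((q*1000).astype(np.float32))
        print(hd,nm,'thick',d-dr,np.round(r[0],1),np.round(r[1],1),round(r[2],1),'c',np.round(lat*r[0][0]+up*r[0][1]+N*dd*1000,1))
E
```

```text
yellow 1234 [541.8 -44.6] [203.4  63.8] 10.4
white 1222 [ 548.4 -111.9] [203.7  63.8] 10.0
redhandle 91 [516.8  93.5] [42.1 20.8] 10.0
green 594 [519.6  35.5] [110.2  68.2] 9.7
rhandle 239 [535.  266.5] [ 25.5 101.8] 85.1
rhead 114 [422.3 280.4] [35.4 35.3] 1.4
block 294 [-0.54902568  0.07712227  0.83223972] -0.2475334085619131 slope 33.67049603217534 head -7.996084744545265
rest 603 [-0.54419683  0.10947769  0.8317839 ] -0.27734749416509114 slope 33.71757430729746 head -11.374539157791821
-5 block thick 0.02184279739353384 [261.6 485.8] [126.9  36.4] 89.2 c [ 517.3 -307.8   72.6]
-5 rest thick 0.02184279739353384 [267.4 494.2] [ 97.9 150.2] 5.0 c [ 536.2 -315.4   59.6]
-8 block thick 0.022009082921590095 [232.8 496.2] [ 36.2 127.2] 1.6 c [ 517.2 -307.8   72.4]
-8 rest thick 0.022009082921590095 [238.2 505. ] [ 98.1 150.1] 8.3 c [ 536.1 -315.9   59.5]
-10 block thick 0.02215017133317404 [213.3 502.5] [ 36.2 127.4] 3.2 c [ 517.1 -307.8   72.4]
-10 rest thick 0.02215017133317404 [218.3 511.5] [ 98.3 149.9] 10.5 c [ 536.1 -316.2   59.4]
```

Targets in mm:
- **Block:** top centre about (524,-309,77), heading about -6.3°.
- **Ratchet:** grip point about (505,270), heading about -6.5°.
- **Tray:** heading about 10.3°, yellow centre (539,-45), white centre (551,-112).

These agree with the given sizes, so I'll move to above the block.

{"method": "arm_command", "body": {
  "plan": [
    {"grip":1,"linear":[0.037,0.024,-0.004],"spin":-2.3},
    {"grip":1,"linear":[0.037,0.024,-0.004],"spin":-2.3},
    {"grip":1,"linear":[0.037,0.024,-0.004],"spin":-2.3},
    {"grip":1,"linear":[0.037,0.024,-0.004],"spin":-2.3},
    {"grip":1,"linear":[0.037,0.024,-0.004],"spin":-2.3}
  ]
}}

```text
t: 0.6
tool_pos: [0.3492, -0.4299, 0.2106]
tcp_rot: [0.999, 0.043, -0.0, -0.0]
wrist_force: [0.8, -1.2, -0.5]
opening: 1.003
grip_force: 0.0
```

{"method": "arm_command", "body": {
  "plan": [
    {"grip":1,"linear":[0.037,0.024,-0.004],"spin":-2.3},
    {"grip":1,"linear":[0.037,0.024,-0.004],"spin":-2.3},
    {"grip":1,"linear":[0.037,0.024,-0.004],"spin":-2.3},
    {"grip":1,"linear":[0.037,0.024,-0.004],"spin":-2.3},
    {"grip":1,"linear":[0.037,0.024,-0.004],"spin":-2.2}
  ]
}}

```text
t: 1.1
tool_pos: [0.5342, -0.3099, 0.1905]
tcp_rot: [0.998, -0.057, -0.0, -0.0]
wrist_force: [0.1, -1.5, 0.3]
opening: 0.999
grip_force: 0.0
```

{"method": "arm_command", "body": {
  "plan": [
    {"grip":1,"linear":[0,0,0],"spin":0},
    {"grip":1,"linear":[0,0,0],"spin":0}
  ]
}}

```text
t: 1.3
tool_pos: [0.5334, -0.3102, 0.1903]
tcp_rot: [0.999, -0.055, -0.001, -0.0]
wrist_force: [-0.2, -0.1, -1.4]
opening: 1.001
grip_force: 0.0
```

{"method": "arm_command", "body": {
  "plan": [
    {"grip":1,"linear":[0,0,-0.03],"spin":0},
    {"grip":1,"linear":[0,0,-0.03],"spin":0},
    {"grip":1,"linear":[0,0,-0.02],"spin":0},
    {"grip":1,"linear":[0,0,0],"spin":0}
  ]
}}

```text
t: 1.7
tool_pos: [0.5293, -0.3105, 0.1073]
tcp_rot: [0.998, -0.057, -0.004, -0.002]
wrist_force: [-0.0, 0.8, 0.8]
opening: 0.997
grip_force: 0.0
```

```bash
python3 - <<'E'
from h import *
c=cap('scene');save(c,'s1.png',(240,170,400,310),5)
E
```

```text
(no output)
```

View pics/s1.png

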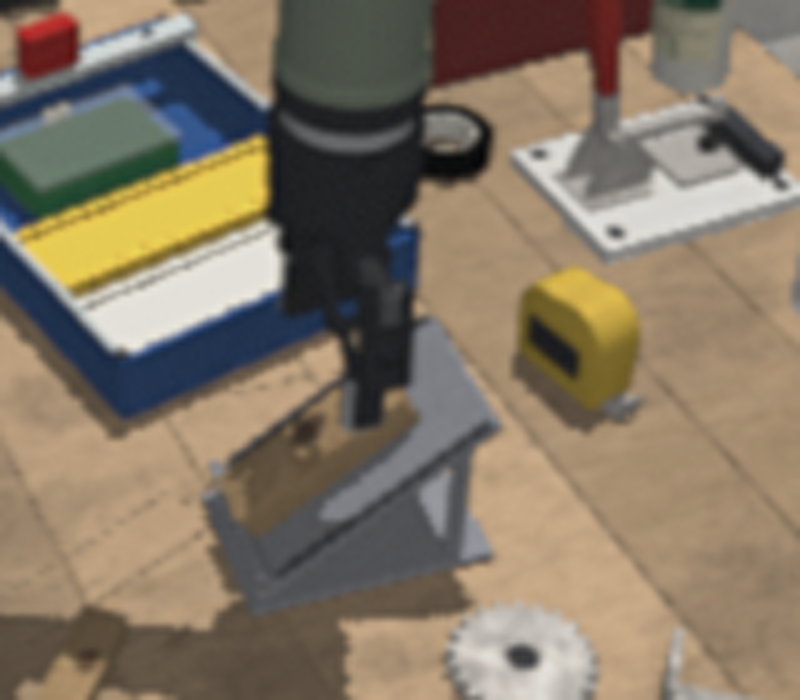

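The open fingers straddle the upper half of the block, which shows at crop pixels (240–415, 390–530). I'll descend and close.

{"method": "arm_command", "body": {
  "plan": [
    {"grip":1,"linear":[0.002,0,-0.02],"spin":0},
    {"grip":1,"linear":[0,0,-0.018],"spin":0},
    {"grip":1,"linear":[0,0,0],"spin":0},
    {"grip":1,"linear":[0,0,0],"spin":0}
  ]
}}

```text
t: 2.15
tool_pos: [0.5355, -0.3124, 0.0747]
tcp_rot: [0.998, -0.056, 0.001, 0.001]
wrist_force: [0.3, 0.1, 0.6]
opening: 1.0
grip_force: 0.0
```

{"method": "arm_command", "body": {
  "plan": [
    {"grip":0.2,"linear":[0,0,0],"spin":0},
    {"grip":0,"linear":[0,0,0],"spin":0},
    {"grip":-0.1,"linear":[0,0,0],"spin":0},
    {"grip":-0.5,"linear":[0,0,0],"spin":0},
    {"grip":-0.5,"linear":[0,0,0],"spin":0}
  ]
}}

```text
t: 2.65
tool_pos: [0.5359, -0.3119, 0.0747]
tcp_rot: [0.998, -0.056, 0.001, 0.001]
wrist_force: [-0.4, 0.8, 5.5]
opening: 0.39
grip_force: 60.2
```

{"method": "arm_command", "body": {
  "plan": [
    {"grip":-1,"linear":[0,0,0],"spin":0},
    {"grip":-1,"linear":[0,0,0],"spin":0},
    {"grip":-1,"linear":[0,0,0],"spin":0},
    {"grip":-1,"linear":[0,0,0],"spin":0}
  ]
}}

```text
t: 3.05
tool_pos: [0.5359, -0.3119, 0.0747]
tcp_rot: [0.998, -0.056, 0.001, 0.001]
wrist_force: [-0.3, 1.2, 6.0]
opening: 0.393
grip_force: 60.3
```

{"method": "arm_command", "body": {
  "plan": [
    {"grip":-1,"linear":[0,0,0.01],"spin":0},
    {"grip":-1,"linear":[0,0,0.02],"spin":0},
    {"grip":-1,"linear":[0,0,0.03],"spin":0},
    {"grip":-1,"linear":[0,0,0.03],"spin":0},
    {"grip":-1,"linear":[0,0,0],"spin":0}
  ]
}}

```text
t: 3.55
tool_pos: [0.5381, -0.3135, 0.169]
tcp_rot: [0.998, -0.056, 0.004, 0.003]
wrist_force: [0.1, 0.1, 1.2]
opening: 0.388
grip_force: 59.7
```

```bash
python3 - <<'E'
from h import *
c=cap('scene');save(c,'s2.png',(240,130,400,270),5)
print(robot.read_state()['tool_pos'])
E
```

```text
[ 0.53681356 -0.3125177   0.16638709]
```

View pics/s2.png

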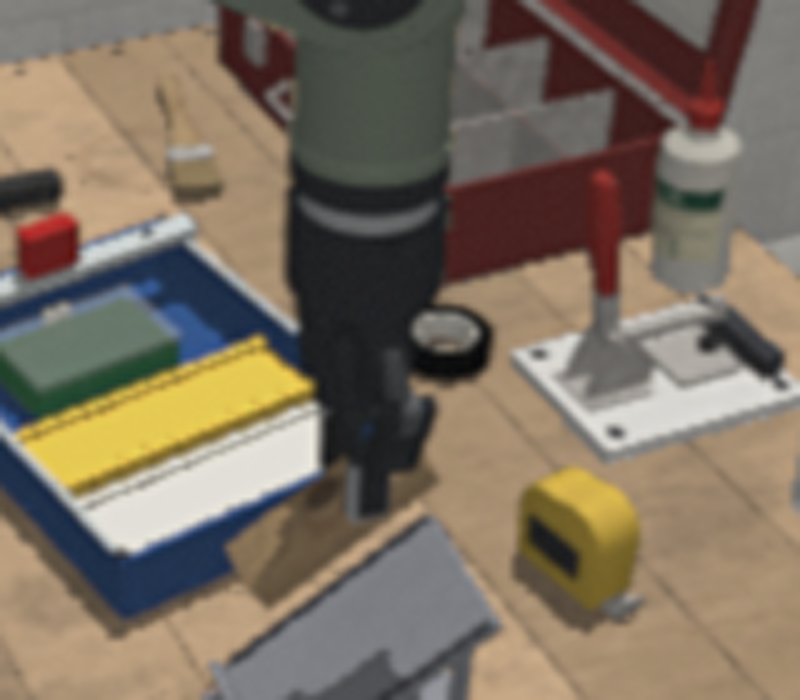

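The block is held firmly at the slope angle, around crop pixels (230–430, 460–600). I'll carry it over the yellow lane and turn it to the tray's heading.

{"method": "arm_command", "body": {
  "plan": [
    {"grip":-1,"linear":[0,0.033,0],"spin":2},
    {"grip":-1,"linear":[-0.001,0.033,0],"spin":2},
    {"grip":-1,"linear":[0,0.033,0],"spin":2},
    {"grip":-1,"linear":[-0.001,0.033,0],"spin":2},
    {"grip":-1,"linear":[0,0.033,0],"spin":2}
  ]
}}

```text
t: 4.1
tool_pos: [0.5315, -0.1445, 0.1612]
tcp_rot: [0.999, 0.032, -0.002, -0.001]
wrist_force: [-0.0, -0.6, -1.2]
opening: 0.389
grip_force: 59.8
```

{"method": "arm_command", "body": {
  "plan": [
    {"grip":-1,"linear":[-0.001,0.033,0],"spin":2},
    {"grip":-1,"linear":[0,0.033,0],"spin":2},
    {"grip":-1,"linear":[-0.001,0.033,0],"spin":2.6},
    {"grip":-1,"linear":[0,0,0],"spin":0},
    {"grip":-1,"linear":[0,0,0],"spin":0}
  ]
}}

```text
t: 4.6
tool_pos: [0.53, -0.0465, 0.1617]
tcp_rot: [0.996, 0.09, -0.001, -0.0]
wrist_force: [0.7, -0.1, -1.6]
opening: 0.385
grip_force: 59.9
```

{"method": "arm_command", "body": {
  "plan": [
    {"grip":-1,"linear":[0,0,-0.02],"spin":0},
    {"grip":-1,"linear":[0,0,-0.02],"spin":0},
    {"grip":-1,"linear":[0,0,-0.01],"spin":0},
    {"grip":-1,"linear":[0,0,0],"spin":0},
    {"grip":-1,"linear":[0,0,0],"spin":0}
  ]
}}

```text
t: 5.1
tool_pos: [0.5313, -0.048, 0.1133]
tcp_rot: [0.996, 0.088, -0.0, 0.0]
wrist_force: [0.5, -0.1, -0.8]
opening: 0.389
grip_force: 59.9
```

```bash
python3 - <<'E'
from h import *
c=cap('scene');save(c,'s3.png',(210,120,350,260),4.2)
t=cap('top');save(t,'t3.png',(200,150,330,285),4)
im=np.hstack([cv2.resize(cv2.imread('pics/s3.png'),(400,400)),cv2.resize(cv2.imread('pics/t3.png'),(400,400))]);cv2.imwrite('pics/st3.png',im)
print(robot.read_state()['tool_pos'],robot.read_state()['tcp_rot'])
E
```

```text
[ 0.53212765 -0.0479295   0.11430696] [9.96073614e-01 8.85227927e-02 9.66847571e-04 3.68826551e-04]
```

View pics/st3.png

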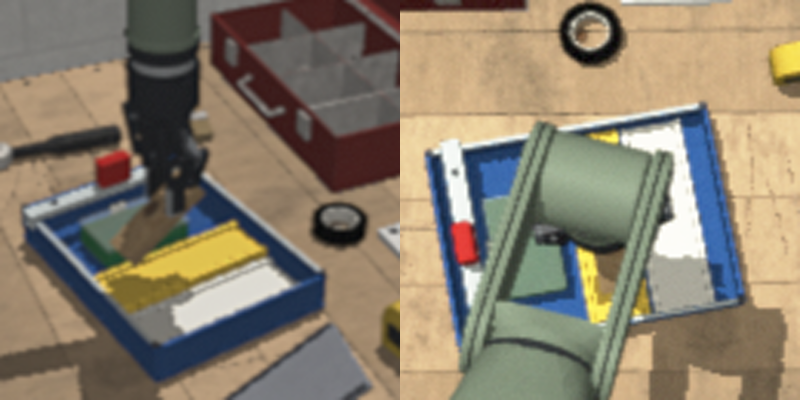

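The block hangs over the yellow lane and is aligned with it. Its low end shows at (615,270) in the right half. I'll lower it to contact.

{"method": "arm_command", "body": {
  "plan": [
    {"grip":-1,"linear":[0,0.002,-0.014],"spin":0},
    {"grip":-1,"linear":[0,0,-0.014],"spin":0},
    {"grip":-1,"linear":[0,0,-0.008],"spin":0},
    {"grip":-1,"linear":[0,0,0],"spin":0}
  ]
}}

```text
t: 5.6
tool_pos: [0.5292, -0.0448, 0.0749]
tcp_rot: [0.996, 0.089, -0.002, -0.001]
wrist_force: [-0.6, 0.1, -1.5]
opening: 0.39
grip_force: 59.9
```

{"method": "arm_command", "body": {
  "plan": [
    {"grip":-1,"linear":[0,0,-0.004],"spin":0},
    {"grip":-1,"linear":[0,0,-0.004],"spin":0},
    {"grip":-1,"linear":[0,0,0],"spin":0}
  ]
}}

```text
t: 5.9
tool_pos: [0.5331, -0.0453, 0.0711]
tcp_rot: [0.996, 0.089, 0.002, 0.0]
wrist_force: [-0.2, 2.1, 6.6]
opening: 0.393
grip_force: 60.6
```

Contact came at TCP z ≈ 0.071 m, as predicted. I'll swing the block down about its low edge in an arc.

{"method": "arm_command", "body": {
  "plan": [
    {"grip":-1,"linear":[0.003,0.0005,-0.003],"spin":0},
    {"grip":-1,"linear":[0.003,0.0005,-0.003],"spin":0},
    {"grip":-1,"linear":[0.003,0.0005,-0.0035],"spin":0},
    {"grip":-1,"linear":[0.0025,0.0005,-0.0035],"spin":0}
  ]
}}

```text
t: 6.3
tool_pos: [0.5458, -0.0433, 0.0591]
tcp_rot: [0.996, 0.089, 0.003, 0.0]
wrist_force: [0.9, 1.7, 9.6]
opening: 0.39
grip_force: 63.5
```

{"method": "arm_command", "body": {
  "plan": [
    {"grip":-1,"linear":[0.0025,0.0005,-0.004],"spin":0},
    {"grip":-1,"linear":[0.0025,0.0005,-0.004],"spin":0},
    {"grip":-1,"linear":[0,0,0],"spin":0}
  ]
}}

```text
t: 6.6
tool_pos: [0.5519, -0.0424, 0.0513]
tcp_rot: [0.996, 0.089, 0.004, 0.001]
wrist_force: [3.4, 2.2, 8.6]
opening: 0.388
grip_force: 64.7
```

{"method": "arm_command", "body": {
  "plan": [
    {"grip":-1,"linear":[0.002,0.0005,-0.004],"spin":0},
    {"grip":-1,"linear":[0.002,0.0005,-0.004],"spin":0},
    {"grip":-1,"linear":[0.0015,0,-0.004],"spin":0},
    {"grip":-1,"linear":[0.0005,0,-0.003],"spin":0}
  ]
}}

```text
t: 7.0
tool_pos: [0.5583, -0.0417, 0.0365]
tcp_rot: [0.996, 0.089, 0.005, 0.001]
wrist_force: [3.1, 0.6, 6.8]
opening: 0.39
grip_force: 65.9
```

{"method": "arm_command", "body": {
  "plan": [
    {"grip":-1,"linear":[0,0,-0.002],"spin":0},
    {"grip":-1,"linear":[0,0,0],"spin":0}
  ]
}}

```text
t: 7.2
tool_pos: [0.5586, -0.0418, 0.0346]
tcp_rot: [0.996, 0.089, 0.005, 0.001]
wrist_force: [4.2, 1.7, 6.7]
opening: 0.392
grip_force: 66.1
```

```bash
python3 - <<'E'
from h import *
c=cap('scene');save(c,'s4.png',(220,150,340,255),6.5)
E
```

```text
(no output)
```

View pics/s4.png

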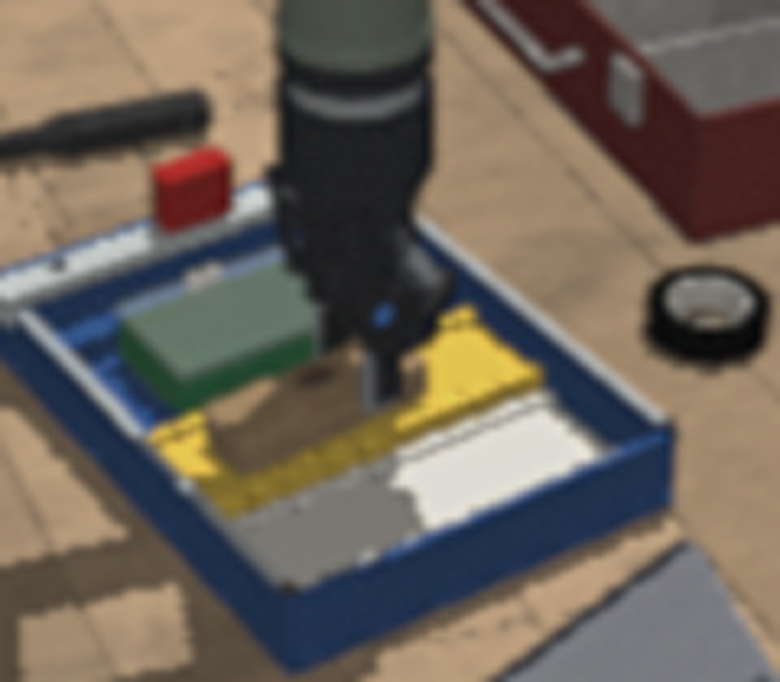

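The block is almost flat in the yellow trough, at crop pixels (210–430, 350–470), with its far end still slightly raised. I'll press a little further.

{"method": "arm_command", "body": {
  "plan": [
    {"grip":-1,"linear":[0.0005,0,-0.002],"spin":0},
    {"grip":-1,"linear":[0,0,0],"spin":0}
  ]
}}

```text
t: 7.45
tool_pos: [0.559, -0.0418, 0.0326]
tcp_rot: [0.996, 0.089, 0.005, 0.001]
wrist_force: [3.6, 2.7, 7.3]
opening: 0.387
grip_force: 66.3
```

{"method": "arm_command", "body": {
  "plan": [
    {"grip":-1,"linear":[0.0005,0,-0.002],"spin":0},
    {"grip":-1,"linear":[0,0,0],"spin":0}
  ]
}}

```text
t: 7.65
tool_pos: [0.5596, -0.0419, 0.0309]
tcp_rot: [0.996, 0.089, 0.005, 0.001]
wrist_force: [3.1, 1.2, 7.8]
opening: 0.39
grip_force: 66.4
```

{"method": "arm_command", "body": {
  "plan": [
    {"grip":-1,"linear":[0,0,-0.002],"spin":0},
    {"grip":-1,"linear":[0,0,0],"spin":0}
  ]
}}

```text
t: 7.85
tool_pos: [0.5596, -0.0419, 0.0308]
tcp_rot: [0.996, 0.089, 0.004, 0.001]
wrist_force: [-2.2, 3.0, 20.7]
opening: 0.387
grip_force: 67.9
```

The force jumped and z stopped at 0.031 m, so the block is flat on the floor. I'll ease off, open partway and rise.

{"method": "arm_command", "body": {
  "plan": [
    {"grip":-1,"linear":[0,0,0.002],"spin":0},
    {"grip":0.1,"linear":[0,0,0],"spin":0},
    {"grip":0.1,"linear":[0,0,0],"spin":0},
    {"grip":0.15,"linear":[0,0,0],"spin":0}
  ]
}}

```text
t: 8.25
tool_pos: [0.5541, -0.0413, 0.0267]
tcp_rot: [0.996, 0.089, -0.001, -0.0]
wrist_force: [-0.4, -0.1, -0.8]
opening: 0.573
grip_force: 0.0
```

{"method": "arm_command", "body": {
  "plan": [
    {"grip":0.15,"linear":[0,0,0.01],"spin":0},
    {"grip":0.15,"linear":[0,0,0.02],"spin":0},
    {"grip":0.3,"linear":[0,0,0.04],"spin":0},
    {"grip":0.5,"linear":[0,0,0.04],"spin":0},
    {"grip":0.5,"linear":[0,0,0.02],"spin":0}
  ]
}}

```text
t: 8.75
tool_pos: [0.5567, -0.0418, 0.1617]
tcp_rot: [0.996, 0.089, 0.003, 0.001]
wrist_force: [0.7, 0.2, 1.0]
opening: 0.749
grip_force: 0.0
```

{"method": "arm_command", "body": {
  "plan": [
    {"grip":0.8,"linear":[-0.006,0.039,0],"spin":-2},
    {"grip":1,"linear":[-0.006,0.039,0],"spin":-2},
    {"grip":1,"linear":[-0.006,0.039,0],"spin":-2},
    {"grip":1,"linear":[-0.006,0.039,0],"spin":-2},
    {"grip":1,"linear":[-0.006,0.039,0],"spin":-2}
  ]
}}

```text
t: 9.25
tool_pos: [0.5241, 0.155, 0.1577]
tcp_rot: [1.0, 0.001, 0.0, 0.0]
wrist_force: [1.4, 0.7, -0.2]
opening: 0.999
grip_force: 0.0
```

```bash
python3 - <<'E'
from h import *
import pickle
a=pickle.load(open('a.pkl','rb'));c=a['top'];H,S,V=hsvof(c)
for z in(.012,.024):
    m=box((155,208,182,250))&(V<100)
    p=onplane(c,m,np.array([0,0,1.]),z)[:,:2]*1000
    q=p[(p[:,0]>495)];
    # midline: mean y in x bins
    for x0 in range(495,590,15):
        b=p[(p[:,0]>=x0)&(p[:,0]<x0+15)]
        if len(b): print(z,x0+7,len(b),np.round([b[:,1].min(),b[:,1].mean(),b[:,1].max()],1))
    print('x ext',p[:,0].min(),p[:,0].max())
c=cap('top');save(c,'t5.png',(150,175,320,280),4.5)
m=box((200,175,320,280));H,S,V=hsvof(c)
wb=m&(H<22)&(S>70)&(H>8)&(u>250)&(u<290)
rect(c,wb,.043,'block in lane'); W=world(c); 
N,d=plane(c,cv2.erode(wb.astype(np.uint8),np.ones((3,3)))>0);print('tilt',N,np.nanmedian(W[wb][:,2]))
E
```

```text
0.012 502 37 [263.1 274.8 286.1]
0.012 517 43 [260.1 272.7 286.3]
0.012 532 32 [260.5 272.  283.6]
0.012 547 43 [257.6 270.8 283.9]
0.012 562 32 [258.  269.5 281.1]
0.012 577 40 [255.1 268.6 281.3]
0.012 592 12 [258.7 269.9 278.4]
x ext 472.4858192670143 590.0929696564697
0.024 502 31 [260.5 272.2 283.3]
0.024 517 43 [257.5 270.  283.5]
0.024 532 41 [255.  269.1 280.9]
0.024 547 34 [255.1 268.1 281.1]
0.024 562 40 [255.4 266.9 278.4]
0.024 577 35 [252.5 265.1 278.6]
0.024 592 9 [262.7 269.9 275.7]
x ext 471.6156231557802 588.3687117545148
block in lane 1659 [537.4 -57.9] [122.8 333.2] 89.5
tilt [-0.00346609 -0.06422501  0.99792942] 0.0014283553257779728
```

View pics/t5.png

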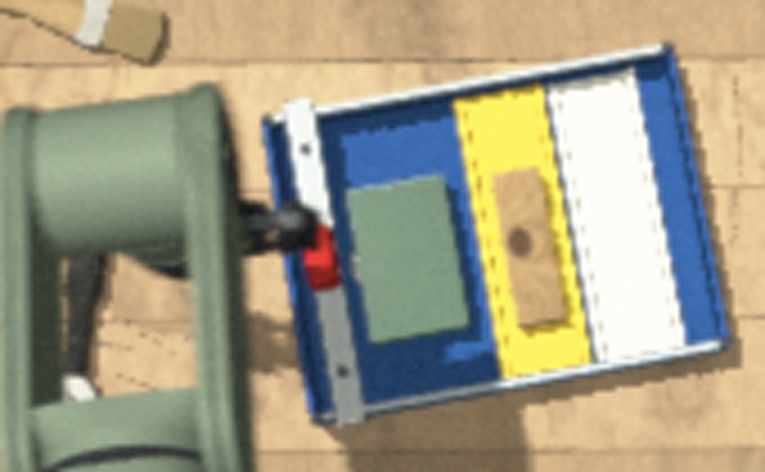

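The block lies flat inside the yellow trough, at crop pixels (493–565, 165–330), with the other parts undisturbed. The ratchet heading refines to -5.2° and the grip point to (508,272).

{"method": "arm_command", "body": {
  "plan": [
    {"grip":1,"linear":[-0.006,0.039,0],"spin":-2},
    {"grip":1,"linear":[-0.006,0.039,-0.01],"spin":-2},
    {"grip":1,"linear":[-0.006,0.039,-0.02],"spin":-1.3},
    {"grip":1,"linear":[0,0,-0.03],"spin":0},
    {"grip":1,"linear":[0,0,0],"spin":0}
  ]
}}

```text
t: 9.8
tool_pos: [0.5025, 0.2702, 0.0931]
tcp_rot: [0.999, -0.043, -0.005, 0.002]
wrist_force: [-0.4, -1.1, -1.3]
opening: 0.998
grip_force: 0.0
```

{"method": "arm_command", "body": {
  "plan": [
    {"grip":1,"linear":[0,0,0],"spin":0},
    {"grip":1,"linear":[0,0,0],"spin":0}
  ]
}}

```text
t: 10.0
tool_pos: [0.5081, 0.2702, 0.0989]
tcp_rot: [0.999, -0.045, 0.001, -0.0]
wrist_force: [0.5, -0.1, 0.1]
opening: 1.0
grip_force: 0.0
```

{"method": "arm_command", "body": {
  "plan": [
    {"grip":1,"linear":[0,0.002,-0.03],"spin":0},
    {"grip":1,"linear":[0,0,-0.03],"spin":0},
    {"grip":1,"linear":[0,0,-0.02],"spin":0},
    {"grip":1,"linear":[0,0,0],"spin":0},
    {"grip":1,"linear":[0,0,0],"spin":0}
  ]
}}

```text
t: 10.5
tool_pos: [0.508, 0.2724, 0.0187]
tcp_rot: [0.999, -0.045, 0.001, -0.0]
wrist_force: [-0.5, 0.0, 0.6]
opening: 1.001
grip_force: 0.0
```

{"method": "arm_command", "body": {
  "plan": [
    {"grip":1,"linear":[0,0,0],"spin":0},
    {"grip":1,"linear":[0,0,0],"spin":0}
  ]
}}

```text
t: 10.7
tool_pos: [0.5085, 0.2731, 0.0194]
tcp_rot: [0.999, -0.045, 0.002, -0.001]
wrist_force: [-0.5, -0.0, 0.7]
opening: 0.996
grip_force: 0.0
```

{"method": "arm_command", "body": {
  "plan": [
    {"grip":1,"linear":[0,0,-0.01],"spin":0},
    {"grip":1,"linear":[0,0,0],"spin":0},
    {"grip":0,"linear":[0,0,0],"spin":0},
    {"grip":-0.2,"linear":[0,0,0],"spin":0},
    {"grip":-0.6,"linear":[0,0,0],"spin":0}
  ]
}}

```text
t: 11.2
tool_pos: [0.5067, 0.2727, 0.0073]
tcp_rot: [0.999, -0.045, 0.0, -0.0]
wrist_force: [-0.5, -0.2, -0.4]
opening: 0.515
grip_force: 0.0
```

{"method": "arm_command", "body": {
  "plan": [
    {"grip":-1,"linear":[0,0,0],"spin":0},
    {"grip":-1,"linear":[0,0,0],"spin":0},
    {"grip":-1,"linear":[0,0,0],"spin":0}
  ]
}}

```text
t: 11.5
tool_pos: [0.507, 0.273, 0.0078]
tcp_rot: [0.999, -0.045, 0.0, -0.0]
wrist_force: [-1.7, 1.1, 3.0]
opening: 0.268
grip_force: 58.9
```

{"method": "arm_command", "body": {
  "plan": [
    {"grip":-1,"linear":[0,0,0.01],"spin":0},
    {"grip":-1,"linear":[0,0,0.02],"spin":0},
    {"grip":-1,"linear":[0,0,0.03],"spin":0},
    {"grip":-1,"linear":[0,0,0],"spin":0},
    {"grip":-1,"linear":[0,0,0],"spin":0}
  ]
}}

```text
t: 12.0
tool_pos: [0.5068, 0.2726, 0.0673]
tcp_rot: [0.999, -0.045, 0.0, -0.0]
wrist_force: [-0.7, -0.6, -3.8]
opening: 0.266
grip_force: 59.4
```

{"method": "arm_command", "body": {
  "plan": [
    {"grip":-1,"linear":[0,0,0.04],"spin":0},
    {"grip":-1,"linear":[0,0,0.045],"spin":0},
    {"grip":-1,"linear":[0.003,-0.019,0.01],"spin":1.4},
    {"grip":-1,"linear":[0.005,-0.033,0],"spin":1.4},
    {"grip":-1,"linear":[0.005,-0.033,0],"spin":1.4}
  ]
}}

```text
t: 12.5
tool_pos: [0.5185, 0.1868, 0.1606]
tcp_rot: [1.0, -0.007, -0.001, 0.0]
wrist_force: [0.3, -0.7, -3.6]
opening: 0.266
grip_force: 60.1
```

{"method": "arm_command", "body": {
  "plan": [
    {"grip":-1,"linear":[0.005,-0.033,0],"spin":1.4},
    {"grip":-1,"linear":[0.005,-0.033,0],"spin":1.4},
    {"grip":-1,"linear":[0.005,-0.033,0],"spin":1.4},
    {"grip":-1,"linear":[0.005,-0.033,0],"spin":1.4},
    {"grip":-1,"linear":[0.005,-0.033,0],"spin":1.4}
  ]
}}

```text
t: 13.0
tool_pos: [0.5429, 0.0215, 0.1595]
tcp_rot: [0.999, 0.054, -0.002, -0.0]
wrist_force: [1.1, -0.5, -3.3]
opening: 0.269
grip_force: 60.1
```

{"method": "arm_command", "body": {
  "plan": [
    {"grip":-1,"linear":[0.005,-0.033,0],"spin":1.4},
    {"grip":-1,"linear":[0.005,-0.033,0],"spin":1.4},
    {"grip":-1,"linear":[0.005,-0.033,0],"spin":1.4},
    {"grip":-1,"linear":[0.001,-0.033,0],"spin":0},
    {"grip":-1,"linear":[0,0,0],"spin":0}
  ]
}}

```text
t: 13.5
tool_pos: [0.5594, -0.1132, 0.1597]
tcp_rot: [0.996, 0.087, -0.002, 0.0]
wrist_force: [0.1, 1.3, -3.7]
opening: 0.267
grip_force: 60.2
```

{"method": "arm_command", "body": {
  "plan": [
    {"grip":-1,"linear":[0,0,0],"spin":0},
    {"grip":-1,"linear":[0,0,0],"spin":0}
  ]
}}

```text
t: 13.7
tool_pos: [0.5595, -0.1083, 0.1605]
tcp_rot: [0.996, 0.09, -0.002, -0.001]
wrist_force: [-0.3, -0.8, -3.7]
opening: 0.263
grip_force: 60.1
```

{"method": "arm_command", "body": {
  "plan": [
    {"grip":-1,"linear":[0,0,-0.03],"spin":0},
    {"grip":-1,"linear":[0.001,-0.001,-0.03],"spin":0},
    {"grip":-1,"linear":[0,0,-0.025],"spin":0},
    {"grip":-1,"linear":[0,0,0],"spin":0},
    {"grip":-1,"linear":[0,0,0],"spin":0}
  ]
}}

```text
t: 14.2
tool_pos: [0.5612, -0.1092, 0.0769]
tcp_rot: [0.996, 0.09, -0.001, -0.0]
wrist_force: [-0.1, -0.5, -3.1]
opening: 0.265
grip_force: 60.2
```

```bash
python3 - <<'E'
from h import *
c=cap('scene');save(c,'s6.png',(210,150,340,260),3)
t=cap('top');save(t,'t6.png',(200,165,330,275),3)
im=np.hstack([cv2.imread('pics/s6.png'),cv2.imread('pics/t6.png')]);cv2.imwrite('pics/st6.png',im)
s=robot.read_state();print(s['tool_pos'],s['tcp_rot'])
E
```

```text
[ 0.5632194  -0.11025322  0.07909302] [9.95928371e-01 9.01320498e-02 1.55848726e-03 6.81591699e-04]
```

View pics/st6.png

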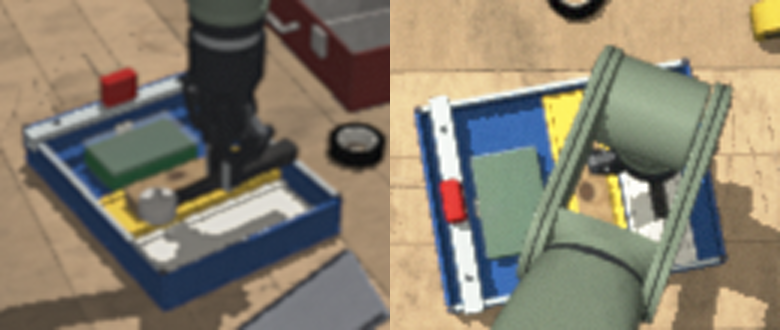

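```bash
python3 - <<'E'
from h import *
C={n:cap(n) for n in('scene','top')}
def pt(n,x,y,z):
    c=C[n];D=np.array([(x-c['cx'])/c['f'],(y-c['cy'])/c['f'],1])@c['R'];o=-c['R'].T@c['t'];return (o+D*((z-o[2])/D[2]))[:2]*1000
S=lambda x,y,z:pt('scene',x/3+210,y/3+150,z)
T=lambda x,y,z:pt('top',(x-390)/3+200,y/3+165,z)
k=[T(687,62,.047),T(722,262,.047),T(417,105,.047),T(452,308,.047)]
print('top corners',np.round(k),'ctr',np.mean(k,0))
k2=[S(25,128,.047),S(165,272,.047),S(340,198,.047)]
print('scene corners',np.round(k2),'ctr',(k2[0]+k2[2])/2)
e=np.array([.984,.179])
for o in(np.mean(k,0),(k2[0]+k2[2])/2):
    for nm,p in(('head',S(157,195,.091)),('hend',S(297,148,.085))):
        d=p-o;print(nm,np.round(p),'tray x,y',np.round([d@e,d@[-.179,.984]],1))
E
```

```text
top corners [[ 671. -149.]
 [ 457. -183.]
 [ 626.  140.]
 [ 410.  100.]] ctr [540.92917694 -23.21578992]
scene corners [[ 415.  103.]
 [ 468. -183.]
 [ 677. -149.]] ctr [546.09280527 -23.13638072]
head [ 485. -121.] tray x,y [-72.6 -86.1]
hend [651. -98.] tray x,y [ 94.9 -93.6]
head [ 485. -121.] tray x,y [-77.7 -85.2]
hend [651. -98.] tray x,y [ 89.8 -92.7]
```

The ratchet is centred over the white lane, with its ends at about -75 and +93 mm in tray x and 0–3 mm off the lane's midline. I'll lower it slowly.

{"method": "arm_command", "body": {
  "plan": [
    {"grip":-1,"linear":[0.001,0,-0.015],"spin":0},
    {"grip":-1,"linear":[0,0,-0.015],"spin":0},
    {"grip":-1,"linear":[0,0,-0.012],"spin":0},
    {"grip":-1,"linear":[0,0,0],"spin":0},
    {"grip":-1,"linear":[0,0,0],"spin":0}
  ]
}}

```text
t: 14.9
tool_pos: [0.5619, -0.1101, 0.0341]
tcp_rot: [0.996, 0.09, -0.001, -0.0]
wrist_force: [-0.1, 0.2, -3.6]
opening: 0.267
grip_force: 60.1
```

{"method": "arm_command", "body": {
  "plan": [
    {"grip":-1,"linear":[0,0,-0.006],"spin":0},
    {"grip":-1,"linear":[0,0,-0.004],"spin":0},
    {"grip":-1,"linear":[0,0,0],"spin":0}
  ]
}}

```text
t: 15.2
tool_pos: [0.5623, -0.1102, 0.0247]
tcp_rot: [0.996, 0.09, -0.0, -0.0]
wrist_force: [-0.5, -0.3, -4.0]
opening: 0.267
grip_force: 60.2
```

{"method": "arm_command", "body": {
  "plan": [
    {"grip":-1,"linear":[0,0,-0.002],"spin":0},
    {"grip":-1,"linear":[0,0,-0.002],"spin":0},
    {"grip":-1,"linear":[0,0,0],"spin":0}
  ]
}}

```text
t: 15.5
tool_pos: [0.5625, -0.1103, 0.0211]
tcp_rot: [0.996, 0.09, -0.0, -0.0]
wrist_force: [0.4, 0.0, -4.2]
opening: 0.268
grip_force: 60.2
```

{"method": "arm_command", "body": {
  "plan": [
    {"grip":-1,"linear":[0,0,-0.002],"spin":0},
    {"grip":-1,"linear":[0,0,0],"spin":0}
  ]
}}

```text
t: 15.7
tool_pos: [0.5626, -0.1103, 0.0191]
tcp_rot: [0.996, 0.09, -0.0, -0.0]
wrist_force: [0.3, -0.2, -4.1]
opening: 0.262
grip_force: 60.2
```

{"method": "arm_command", "body": {
  "plan": [
    {"grip":-1,"linear":[0,0,-0.0015],"spin":0},
    {"grip":-1,"linear":[0,0,0],"spin":0}
  ]
}}

```text
t: 15.9
tool_pos: [0.5628, -0.1104, 0.0189]
tcp_rot: [0.996, 0.09, -0.0, -0.0]
wrist_force: [-3.3, 1.5, 4.0]
opening: 0.266
grip_force: 61.1
```

{"method": "arm_command", "body": {
  "plan": [
    {"grip":-1,"linear":[0,0,-0.001],"spin":0},
    {"grip":-1,"linear":[0,0,0],"spin":0}
  ]
}}

```text
t: 16.1
tool_pos: [0.5629, -0.1104, 0.0188]
tcp_rot: [0.996, 0.09, -0.0, 0.0]
wrist_force: [-5.5, 1.5, 11.2]
opening: 0.266
grip_force: 61.9
```

The ratchet is seated. I'll release it with a small opening and rise straight up.

{"method": "arm_command", "body": {
  "plan": [
    {"grip":-1,"linear":[0,0,0.001],"spin":0},
    {"grip":-0.1,"linear":[0,0,0],"spin":0},
    {"grip":0,"linear":[0,0,0],"spin":0},
    {"grip":0,"linear":[0,0,0],"spin":0}
  ]
}}

```text
t: 16.5
tool_pos: [0.5632, -0.1106, 0.0179]
tcp_rot: [0.996, 0.09, 0.0, 0.0]
wrist_force: [0.3, -1.8, -0.2]
opening: 0.504
grip_force: 0.0
```

{"method": "arm_command", "body": {
  "plan": [
    {"grip":0,"linear":[0,0,0.01],"spin":0},
    {"grip":0,"linear":[0,0,0.02],"spin":0},
    {"grip":0,"linear":[0,0,0.04],"spin":0},
    {"grip":0,"linear":[0,0,0.04],"spin":0},
    {"grip":0,"linear":[0,0,0.04],"spin":0}
  ]
}}

```text
t: 17.0
tool_pos: [0.5626, -0.1104, 0.1698]
tcp_rot: [0.996, 0.09, 0.0, 0.0]
wrist_force: [0.3, -1.2, 0.1]
opening: 0.5
grip_force: 0.0
```

{"method": "arm_command", "body": {
  "plan": [
    {"grip":1,"linear":[-0.0075,0.035,0],"spin":0},
    {"grip":1,"linear":[-0.0075,0.035,0],"spin":0},
    {"grip":1,"linear":[-0.0075,0.035,0],"spin":0},
    {"grip":1,"linear":[-0.0075,0.035,0],"spin":0},
    {"grip":1,"linear":[-0.0075,0.035,0],"spin":0}
  ]
}}

```text
t: 17.5
tool_pos: [0.525, 0.0659, 0.1687]
tcp_rot: [0.996, 0.09, 0.001, 0.0]
wrist_force: [0.6, -0.1, -0.3]
opening: 1.001
grip_force: 0.0
```

{"method": "arm_command", "body": {
  "plan": [
    {"grip":1,"linear":[-0.0075,0.035,0],"spin":0},
    {"grip":1,"linear":[0,0,-0.03],"spin":0},
    {"grip":1,"linear":[0,0,-0.02],"spin":0},
    {"grip":1,"linear":[0,0,0],"spin":0},
    {"grip":1,"linear":[0,0,0],"spin":0}
  ]
}}

```text
t: 18.0
tool_pos: [0.5179, 0.0996, 0.1183]
tcp_rot: [0.996, 0.09, 0.0, 0.0]
wrist_force: [0.2, 0.4, 0.8]
opening: 1.0
grip_force: 0.0
```

```bash
python3 - <<'E'
from h import *
c=cap('scene');save(c,'s7.png',(210,140,340,250),3)
t=cap('top');save(t,'t7.png',(200,165,330,275),3)
im=np.hstack([cv2.imread('pics/s7.png'),cv2.imread('pics/t7.png')]);cv2.imwrite('pics/st7.png',im)
W=world(t);H,S,V=hsvof(t);z=W[...,2]
wb=box((255,205,280,252))&(H<22)&(S>70)&(H>8)&(z>.03);e=cv2.erode(wb.astype(np.uint8),np.ones((3,3)))>0
N,d=plane(t,e);rect(t,wb,.043,'block');print('tilt',N,np.nanmedian(z[e]))
hb=box((268,200,306,262))&(z>.018)&(V<120)&(S<120);print('handle z',hb.sum(),np.nanmedian(z[hb]))
rect(t,hb,.033,'rhandle')
s=robot.read_state();print(s['tool_pos'],s['tcp_rot'])
E
```

```text
block 358 [527.  -49.5] [109.3  33.6] 9.7
tilt [0.00273704 0.02246094 0.99974397] 0.043217726818733614
handle z 264 0.032286024611505995
rhandle 247 [ 562.3 -112.1] [127.9  23.6] 10.1
[0.51909895 0.09941594 0.11946378] [9.95991377e-01 8.94363578e-02 1.51813345e-03 9.99668864e-05]
```

View pics/st7.png

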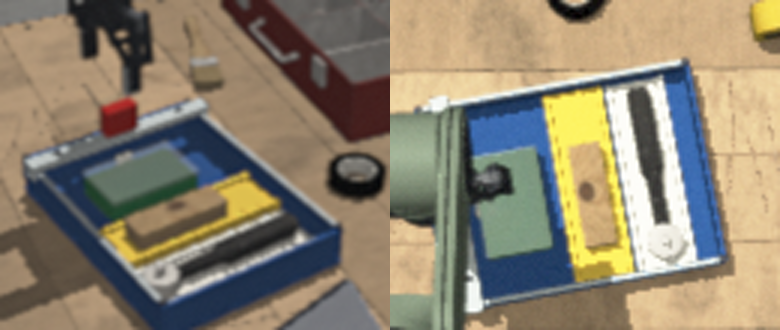

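The block is flat (top at 43 mm, rim at 47) in yellow, and the ratchet is seated in white with its drive up. The red handle sits at left-half pixel (118,118), below the open gripper. I'll grip it.

{"method": "arm_command", "body": {
  "plan": [
    {"grip":1,"linear":[0,0,-0.02],"spin":0},
    {"grip":1,"linear":[0,0,-0.02],"spin":0},
    {"grip":1,"linear":[0,0,-0.008],"spin":0},
    {"grip":1,"linear":[0,0,0],"spin":0},
    {"grip":1,"linear":[0,0,0],"spin":0}
  ]
}}

```text
t: 18.6
tool_pos: [0.5187, 0.0996, 0.0709]
tcp_rot: [0.996, 0.09, 0.001, 0.0]
wrist_force: [-0.3, 0.0, -0.0]
opening: 0.996
grip_force: 0.0
```

{"method": "arm_command", "body": {
  "plan": [
    {"grip":0,"linear":[0,0,0],"spin":0},
    {"grip":-0.3,"linear":[0,0,0],"spin":0},
    {"grip":-0.4,"linear":[0,0,0],"spin":0},
    {"grip":-0.5,"linear":[0,0,0],"spin":0},
    {"grip":-0.6,"linear":[0,0,0],"spin":0}
  ]
}}

```text
t: 19.1
tool_pos: [0.518, 0.0994, 0.0704]
tcp_rot: [0.996, 0.09, 0.0, 0.0]
wrist_force: [-1.4, -1.6, 1.1]
opening: 0.217
grip_force: 59.4
```

{"method": "arm_command", "body": {
  "plan": [
    {"grip":-1,"linear":[0,0,0],"spin":0},
    {"grip":-1,"linear":[0,0,0],"spin":0}
  ]
}}

```text
t: 19.3
tool_pos: [0.518, 0.0994, 0.0704]
tcp_rot: [0.996, 0.09, 0.0, 0.0]
wrist_force: [-0.5, -1.2, 4.6]
opening: 0.219
grip_force: 60.0
```

{"method": "arm_command", "body": {
  "plan": [
    {"grip":-1,"linear":[0.0018,-0.0098,0],"spin":0},
    {"grip":-1,"linear":[0.0035,-0.0197,0],"spin":0},
    {"grip":-1,"linear":[0.0035,-0.0197,0],"spin":0},
    {"grip":-1,"linear":[0.0035,-0.0197,0],"spin":0},
    {"grip":-1,"linear":[0,0,0],"spin":0}
  ]
}}

```text
t: 19.8
tool_pos: [0.5305, 0.0288, 0.0704]
tcp_rot: [0.996, 0.089, 0.0, 0.001]
wrist_force: [-3.5, -1.8, 7.2]
opening: 0.217
grip_force: 60.1
```

{"method": "arm_command", "body": {
  "plan": [
    {"grip":-1,"linear":[0.0035,-0.0197,0],"spin":0},
    {"grip":-1,"linear":[0.0035,-0.0197,0],"spin":0},
    {"grip":-1,"linear":[0.0035,-0.0197,0],"spin":0},
    {"grip":-1,"linear":[0,0,0],"spin":0}
  ]
}}

```text
t: 20.2
tool_pos: [0.5409, -0.0304, 0.0704]
tcp_rot: [0.996, 0.089, 0.0, 0.001]
wrist_force: [-3.5, -1.1, 6.8]
opening: 0.221
grip_force: 60.2
```

Sliding freely.

{"method": "arm_command", "body": {
  "plan": [
    {"grip":-1,"linear":[0.0035,-0.0197,0],"spin":0},
    {"grip":-1,"linear":[0.0035,-0.0197,0],"spin":0},
    {"grip":-1,"linear":[0.0035,-0.0197,0],"spin":0},
    {"grip":-1,"linear":[0,0,0],"spin":0}
  ]
}}

```text
t: 20.6
tool_pos: [0.5513, -0.0896, 0.0704]
tcp_rot: [0.996, 0.089, 0.0, 0.001]
wrist_force: [-2.3, -1.4, 8.0]
opening: 0.219
grip_force: 60.6
```

{"method": "arm_command", "body": {
  "plan": [
    {"grip":-1,"linear":[0.0035,-0.0197,0],"spin":0},
    {"grip":-1,"linear":[0.0035,-0.0197,0],"spin":0},
    {"grip":-1,"linear":[0.0035,-0.0197,0],"spin":0},
    {"grip":-1,"linear":[0,0,0],"spin":0}
  ]
}}

```text
t: 21.0
tool_pos: [0.5617, -0.1488, 0.0704]
tcp_rot: [0.996, 0.089, -0.0, 0.001]
wrist_force: [-2.9, -1.9, 6.9]
opening: 0.221
grip_force: 61.1
```

{"method": "arm_command", "body": {
  "plan": [
    {"grip":-1,"linear":[0.0007,-0.0039,0],"spin":0},
    {"grip":-1,"linear":[0.0004,-0.002,0],"spin":0},
    {"grip":-1,"linear":[0,0,0],"spin":0}
  ]
}}

```text
t: 21.3
tool_pos: [0.5623, -0.1524, 0.0704]
tcp_rot: [0.996, 0.089, -0.0, -0.0]
wrist_force: [-4.8, -0.9, 6.2]
opening: 0.22
grip_force: 61.1
```

{"method": "arm_command", "body": {
  "plan": [
    {"grip":-1,"linear":[0.0005,-0.003,0],"spin":0},
    {"grip":-1,"linear":[0.0004,-0.002,0],"spin":0},
    {"grip":-1,"linear":[0,0,0],"spin":0}
  ]
}}

```text
t: 21.6
tool_pos: [0.5624, -0.1532, 0.0704]
tcp_rot: [0.996, 0.09, -0.001, -0.004]
wrist_force: [-7.0, 10.7, 12.7]
opening: 0.218
grip_force: 61.9
```

{"method": "arm_command", "body": {
  "plan": [
    {"grip":-1,"linear":[0.0002,-0.001,0],"spin":0},
    {"grip":-1,"linear":[0.0002,-0.001,0],"spin":0},
    {"grip":-1,"linear":[0,0,0],"spin":0}
  ]
}}

```text
t: 21.9
tool_pos: [0.5624, -0.1532, 0.0704]
tcp_rot: [0.996, 0.09, -0.002, -0.005]
wrist_force: [-6.6, 15.1, 13.2]
opening: 0.224
grip_force: 62.2
```

The bar is at its stop: it moved 257–260 mm and the force is now rising with no further motion. I'll release and retreat.

{"method": "arm_command", "body": {
  "plan": [
    {"grip":-0.3,"linear":[0,0,0],"spin":0},
    {"grip":0,"linear":[0,0.002,0],"spin":0},
    {"grip":0,"linear":[0,0,0],"spin":0},
    {"grip":0,"linear":[0,0,0],"spin":0}
  ]
}}

```text
t: 22.3
tool_pos: [0.5639, -0.1575, 0.0694]
tcp_rot: [0.996, 0.09, -0.0, -0.0]
wrist_force: [-0.0, -0.3, -0.2]
opening: 0.503
grip_force: 0.0
```

{"method": "arm_command", "body": {
  "plan": [
    {"grip":0,"linear":[0,0,0.02],"spin":0},
    {"grip":0,"linear":[0,0,0.03],"spin":0},
    {"grip":0,"linear":[0,0,0.04],"spin":0},
    {"grip":0,"linear":[0,0,0.04],"spin":0},
    {"grip":0,"linear":[0,-0.03,0],"spin":0}
  ]
}}

```text
t: 22.8
tool_pos: [0.5683, -0.1872, 0.2074]
tcp_rot: [0.996, 0.091, 0.006, 0.003]
wrist_force: [1.3, 0.2, 1.0]
opening: 0.5
grip_force: 0.0
```

{"method": "arm_command", "body": {
  "plan": [
    {"grip":0,"linear":[-0.01,-0.04,0],"spin":0},
    {"grip":0,"linear":[-0.01,-0.04,0],"spin":0},
    {"grip":0,"linear":[-0.01,-0.04,0],"spin":0},
    {"grip":0,"linear":[-0.01,-0.04,0],"spin":0},
    {"grip":0,"linear":[0,0,0],"spin":0}
  ]
}}

```text
t: 23.3
tool_pos: [0.5221, -0.3531, 0.1996]
tcp_rot: [0.996, 0.086, -0.0, 0.001]
wrist_force: [0.1, 0.3, -0.1]
opening: 0.501
grip_force: 0.0
```

```bash
python3 - <<'E'
from h import *
t=cap('top');save(t,'t8.png',(195,160,335,280),5)
W=world(t);H,S,V=hsvof(t);tb=box((200,175,330,280));z=W[...,2]
m=tb&((H<8)|(H>172))&(S>150)&(z>.08);p=np.nanmean(W[m],0);print('handle',p)
d=p[:2]-[.5187,.1013];print(np.linalg.norm(d))
E
```

```text
handle [ 0.56338968 -0.15124135  0.09383502]
0.25646501196579685
```

View pics/t8.png

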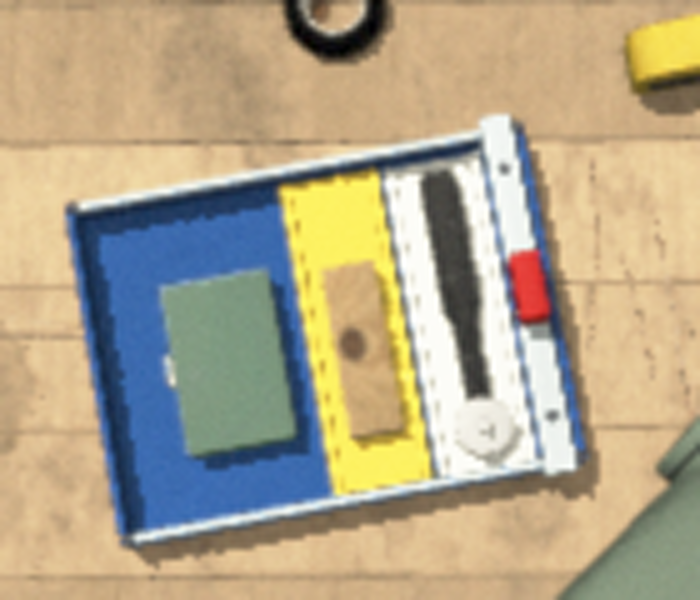

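The final view shows the block in yellow at (365,350), the ratchet in white with its drive up at (490,430), and the box untouched at (230,362). The bar is at the far end, handle at (530,287), and the arm is clear.

```bash
python3 -c "
from rig import robot
print(robot.hand_in())"
```

```text
the job is handed in; nothing more can be done
None
```

The job is handed in: the block lies flat in the yellow liner and the ratchet, drive up, in the white one, both below the rim. The bar then slid across to its far stop without catching (about 257 mm by gripper travel against the nominal 260 mm, and it held firm at 15 N), finishing at 23 s; no verdict was shown.

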